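Index the anvil turret and feel the foot clearance with a taper gauge

ROBOT

A 6-joint arm with a two-finger parallel gripper is mounted at the origin on the work surface. World frame = base frame: x ahead of the robot, y to its left, z up, the work surface at z = 0. Lengths are in mm, angles in rad, forces in N, time in s.
With the tool pointing down it reaches from about 400 to 825 mm from the base axis. Payload 7 kg.
Tool frame: the origin (TCP) lies at the very end of the fingers, on their centre line; the grasp point (between the pads) lies 19 mm behind it; z points along the fingers, y is the line along which they close (so a half turn about z gives the same grasp; the last joint's range is limited). The gripper opens to 88 mm and grips with 3 to 60 N. Pads are 19 mm wide; open, the fingers measure 130 mm over their backs; the gripper's body (78 mm by 193 mm) begins 47 mm behind the grasp point.
Start: joints at [-1.018, 0.359, 0.012, 0, -1.224, -0.288], TCP at [176.632, -651.457, 226.561] pointing down, gripper open.
Joint ranges: [-3.07, 3.07], [-1.43, 2.12], [-1.02, 1.25], [-3.03, 1.67], [-3.05, -0], [-3.03, 3.03]. Speed limits (rad/s): [2.39, 2.39, 3.01, 3.14, 3.14, 3.14].

INTERFACE

Orientations are given as a unit quaternion [x, y, z, w].
In Python, from plant import bot gives the robot as it stands. Calls block until the motion is done:
- bot.move_ptp(position, orientation): joint-space move of the TCP to a pose.
- bot.line_to(position, velocity=150, ori=None): straight line of the TCP; ori=None keeps the orientation; velocity is the mean speed in mm/s.
- bot.move_joints(angles): joint-space move.
- bot.move_gripper(opening, force=None): finger opening in mm; force is the grip in N (None keeps the last); returns when the fingers have stopped.
- bot.pause(seconds).
- bot.solve_ik(position, orientation): joint angles nearest the present ones, or None.
- bot.read_state(): the state.
- bot.camera(name): name is "side" or "top"; returns the picture (480x640x3 uint8, red, green, blue); there is no depth.
- bot.get_calibration(name): a dict with "fx", "fy", "cx", "cy" (pixels), "view" (4x4, takes a point from world to camera coordinates). Camera axes: x right, y up, looking along -z (the intrinsics and any distortion apply to the point x, -y, -z); pixel columns grow to the right and rows downward; lengths in mm; the calibration is good to about 2 mm. A picture is of the moment at which its call begins. get_calibration takes no time and is no camera call.
A pose or a line that the arm cannot do raises bot.Unreachable and nothing moves.
- bot.close_job(): hands the job in; it is judged then, once.
The state is a dict: "t": time; "joint_pos": joint angles; "qvel": joint speeds; "tau": joint torques, N m; "tcp_pos": TCP position; "eef_rot": TCP orientation; "contact_force": force on the tool from outside, world axes, zero at the start; "moment": the same for the moment, N m; "width": finger opening in mm; "finger_force": force on a finger pad.
Only numpy, scipy, OpenCV 4.12 (cv2) and the standard library are available. Lean on these libraries where they do the work, as an engineer would, in place of code of your own. Each camera call takes 0.05 s, during which the arm holds its last target. There are 200 camera calls.

TASK

On the small bending jig, turn the anvil turret one station counter-clockwise (seen from above; its upright post is the handle), so that the flat anvil clicks into place under the sprung foot, and let go of it. Then pick up the taper gauge by its wooden handle and slide its blade, lying flat on the anvil and square to the foot, in under the middle of the foot's front edge until it drags snugly on both and just lifts the foot, a millimetre or so (do not force it), and finish holding it there by the handle. Leave the hammer, scroll, bar end and round slug where they lie.

Things in the scene. Friction and masses are not known exactly. Their poses are not given: they have to be found in the camera images.
- jig: Grey bar-bending jig, bolted down. Origin on the bench at the turret's axis, z up. Base 230 x 280 x 22 mm (y -105 to +175), column 56 mm square at y = +132, overhead arm 36 mm wide along y from -80 to +155, underside 102, top 130 mm over the bench (the highest part). The foot hangs under the arm at y = -80 to -38; the gauge goes in from the -y side along the jig's +y axis, at x = 0.
- turret: Steel disc, radius 100 mm, top 40 mm over the bench, with three anvils 60 degrees apart and one post; turns about the jig's z axis. Origin and axes as the jig's at the start station; counter-clockwise (from above) is forward. Sprung detents at 0, 60 (next station: flat anvil under the foot) and 120 degrees; let go within 20 degrees of one it snaps in; crossing over takes about 6 N at the post.
- post_top (a point): Middle of the top of the turret's post: steel pin, 14 mm diameter, 72 mm tall, top 112 mm over the bench, 90 mm from the turret's axis, at jig (-45, +78) at angle 0 and (-90, 0) one station on. Gripped in its upper 30 mm, the fingertips stay above the anvils (70 mm at most).
- anvil_top (a point): Middle of the flat anvil's top face, 70 mm over the bench, 63 mm from the turret's axis. Dark steel block, top 46 (radial) x 34 mm, with a bevelled lip at its outer end; under the foot its top runs from jig y = -86 to -40. The two others are a low one with a ridge along it (61 mm) and one with a round bar across its top (64 mm).
- foot: Sprung steel foot plate, 36 wide x 42 long x 8 mm. Origin: middle of its lower front edge, where the gauge enters; axes as the jig's, +y running inwards along its underside. A bevelled lip rises outwards before it (to y = -8, 8 mm up). Underside 7 to 9.5 mm above the flat anvil's top, different each time. It only moves up: starts to lift at 3.5 N, then 4 N per mm; pushing in then takes 5 to 10 N.
- gauge: Taper gauge, 0.2 kg, flat on the bench. Origin under the middle of the handle, on the underside; x to the blade's tip, z up. Wooden handle 60 (x) x 14 (y) x 34 mm tall, x = -30 to 30. Steel blade 20 mm wide, its flat underside level with the handle's; thickness falls evenly from 12.9 mm at x = 40 to 3 mm at the tip, x = 150.
- gauge_tip (a point): Middle of the underside at the blade's tip, 150 mm ahead of the gauge's origin.
- hammer: Hammer lying on the bench, bystander.
- scroll: Wrought spiral of 12 mm round bar, about 100 mm across, lying flat, bystander.
- bar_end: Offcut of square bar 100 x 30 x 30 mm, bystander.
- slug: Round steel offcut, 56 mm diameter, 30 mm tall, bystander.
Mind the look-alikes: they are no part of the job. What is shaped like the gauge but purple is not meant.

How it is judged:
By the outcome, as a careful person would: the job done as asked, in the order asked, and still so for the second after the job is handed in, while the arm keeps its last pose, push and grip.
It also fails if it takes over 72 s, if anything falls off the work surface, if the arm or the gripper's body presses on something with over 40 N, if the wrist force passes 120 N, or if a joint passes its speed limit or range.

## Working session

There is one attempt and no reset: what is moved stays moved. The work goes in short steps, each a Python script; the robot and the scene stay as the last script left them, time stands still between calls to the robot, and variables do not carry over. Pictures are saved under pics/ and viewed, at most 10 in all, crops included, and the job is handed in when it is done.

```bash
ls; mkdir -p pics
python3 - <<'E'
from plant import bot
import cv2
for n in ("top","side"):
    cv2.imwrite(f"pics/{n}0.png",bot.camera(n)[:,:,::-1]); c=bot.get_calibration(n); print(n,c)
s=bot.read_state(); print(s)
E
```

```text
pics
top {'fx': 505.20078998564134, 'fy': 505.20078998564134, 'cx': 323.34586033215174, 'cy': 242.8655082166536, 'view': array([[-1.78903659e-02, -9.99792365e-01,  9.75509991e-03,
        -4.61586537e+01],
       [ 9.93940170e-01, -1.67256077e-02,  1.08642496e-01,
        -5.55364975e+02],
       [-1.08456778e-01,  1.16396397e-02,  9.94033021e-01,
        -1.34268799e+03],
       [ 0.00000000e+00,  0.00000000e+00,  0.00000000e+00,
         1.00000000e+00]])}
side {'fx': 501.70010385852515, 'fy': 501.70010385852515, 'cx': 315.88123026151294, 'cy': 238.22140274199276, 'view': array([[-7.32612545e-01, -6.80634303e-01,  3.97546018e-03,
         3.68268223e+02],
       [ 4.47915122e-01, -4.77706979e-01,  7.55756632e-01,
        -3.31001253e+02],
       [-5.12494784e-01,  5.55457458e-01,  6.54840522e-01,
        -1.04334136e+03],
       [ 0.00000000e+00,  0.00000000e+00,  0.00000000e+00,
         1.00000000e+00]])}
{'t': 0.1, 'joint_pos': array([-1.01791206e+00,  3.59313748e-01,  1.11497463e-02, -3.10636497e-04,
       -1.22411868e+00, -2.88119767e-01]), 'qvel': array([ 1.96222255e-04, -2.78473091e-03,  3.60399907e-03,  3.86090214e-05,
        1.46171867e-03,  1.09641258e-03]), 'tau': array([-8.33801441e-04, -5.84163952e+01,  2.93750775e+01,  7.01546386e+00,
        1.02236177e-02, -6.33154968e-05]), 'tcp_pos': array([ 176.50325104, -651.05228368,  225.71667009]), 'eef_rot': array([-1.31943466e-01,  9.91256954e-01,  7.38052172e-04, -1.70063385e-04]), 'contact_force': array([-0.38706647, -0.16746466, -0.89991563]), 'moment': array([ 0.04343273, -0.0075651 ,  0.00743715]), 'finger_force': 0.0, 'width': 87.34412466606976}
```

View pics/top0.png

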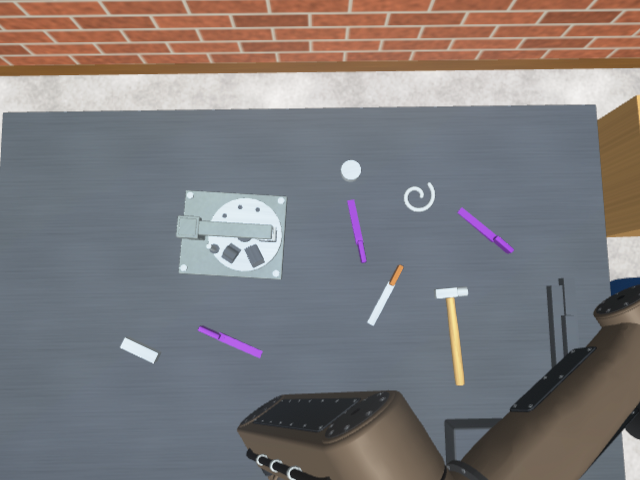

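View pics/side0.png

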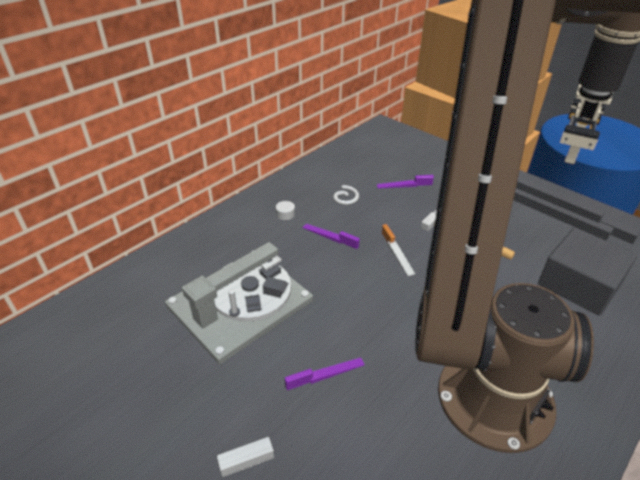

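The real gauge must be the one with the orange-brown wooden handle (handle 397,274, tip 371,324 in the top view). The look-alikes are purple: (357,230), (485,230) and (230,341). The jig's column is at (188,226) and its arm runs right to (275,233). I'll check both in one close crop.

```bash
cat > h.py <<'E'
import numpy as np, cv2
from plant import bot
from scipy.spatial.transform import Rotation as R
def px2w(n,u,v,z):
    c=bot.get_calibration(n); V=c["view"]; d=np.array([(u-c["cx"])/c["fx"],-(v-c["cy"])/c["fy"],-1.])
    o=-V[:3,:3].T@V[:3,3]; d=V[:3,:3].T@d; return o+d*(z-o[2])/d[2]
def w2px(n,p):
    c=bot.get_calibration(n); V=c["view"]; q=np.atleast_2d(p)@V[:3,:3].T+V[:3,3]
    return np.c_[c["cx"]+c["fx"]*q[:,0]/-q[:,2], c["cy"]+c["fy"]*q[:,1]/q[:,2]]
def crop(n,name,x0,y0,x1,y1,k):
    im=bot.camera(n)[:,:,::-1]
    cv2.imwrite(f"pics/{name}.png",cv2.resize(im[y0:y1,x0:x1],None,fx=k,fy=k,interpolation=cv2.INTER_CUBIC))
def down(yaw):  # tool z down, tool y (closing) along world direction yaw
    y=np.array([np.cos(yaw),np.sin(yaw),0]); z=np.array([0,0,-1.]); x=np.cross(y,z)
    return R.from_matrix(np.c_[x,y,z]).as_quat()
E
python3 - <<'E'
from h import *
crop("top","t1",170,180,420,335,3.2)
im=bot.camera("side")[:,:,::-1]
a=cv2.resize(im[235:365,155:320],None,fx=3,fy=3,interpolation=cv2.INTER_CUBIC)
b=cv2.resize(im[215:285,370:425],None,fx=5,fy=5,interpolation=cv2.INTER_CUBIC)
o=np.zeros((390,495+275,3),np.uint8);o[:,:495]=a;o[:350,495:]=b;cv2.imwrite("pics/s1.png",o)
# gauge handle by colour, blade by brightness
t=bot.camera("top");h=cv2.cvtColor(t,cv2.COLOR_RGB2HSV)
m=((h[...,0]<20)&(h[...,1]>120)&(h[...,2]>120)).astype(np.uint8); m[:250]=0; m[290:]=0; m[:,:380]=0;m[:,415:]=0
ys,xs=np.nonzero(m); print("handle box",cv2.minAreaRect(np.c_[xs,ys].astype(np.float32)),len(xs))
m=((h[...,1]<60)&(h[...,2]>150)).astype(np.uint8); m[:265]=0;m[335:]=0;m[:,:360]=0;m[:,405:]=0
ys,xs=np.nonzero(m); print("blade box",cv2.minAreaRect(np.c_[xs,ys].astype(np.float32)),len(xs))
E
```

```text
handle box ((396.1000671386719, 274.800048828125), (4.472135543823242, 21.0190372467041), 26.56505012512207) 101
blade box ((380.3752746582031, 303.4870300292969), (8.383437156677246, 46.90066909790039), 27.758541107177734) 378
```

View pics/t1.png

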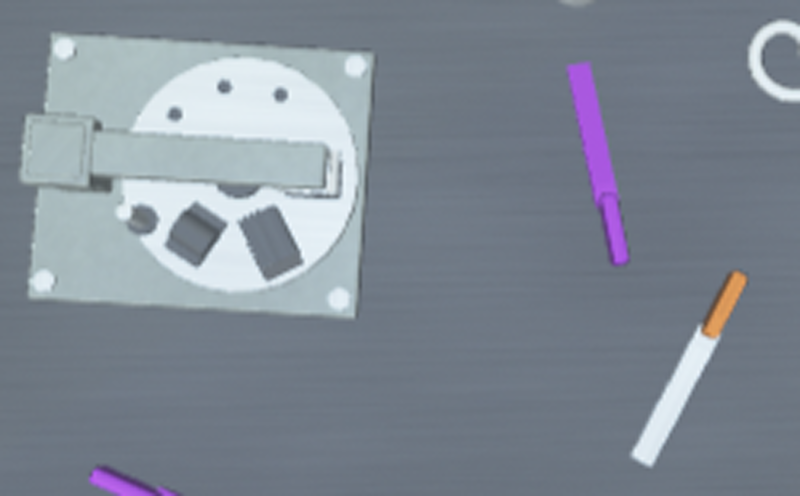

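View pics/s1.png

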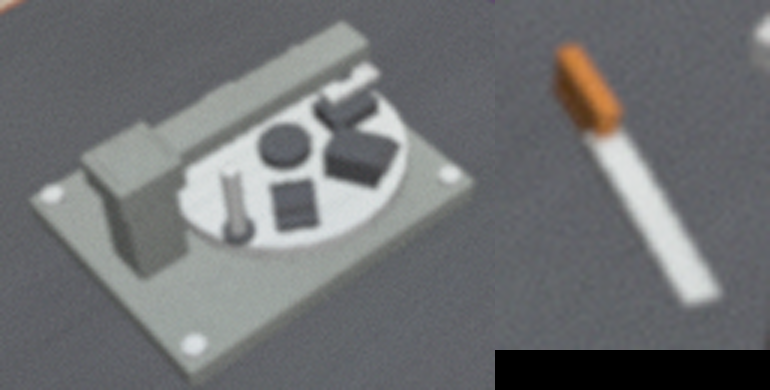

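The top crop confirms the wooden-handled gauge: handle centre about (396,275), blade tip about (370.3,324.4). The jig base's top corners are at (186,190), (287,196), (281,279) and (179,273), and the post top is at (209,246). Next I'll fit the poses using both cameras.

Run:
```python
from h import *
from scipy.optimize import least_squares
T=lambda u,v:(170+u/3.2,180+v/3.2); S=lambda u,v:(155+u/3,235+v/3); G=lambda u,v:(370+(u-495)/5,215+v/5)
J=[("top",(115,175,22),T(52,33)),("top",(115,-105,22),T(374,52)),("top",(-115,-105,22),T(355,318)),("top",(-115,175,22),T(29,297)),
("top",(18,-80,130),T(327,144)),("top",(-18,-80,130),T(323,190)),("top",(-45,78,112),T(124,212)),
("side",(115,175,22),S(31,203)),("side",(-115,-105,22),S(475,184)),("side",(18,-80,130),S(345,21)),("side",(-18,-80,130),S(368,43)),("side",(-45,78,112),S(232,175))]
Ga=[("top",(0,0,34),(396.3,275)),("top",(150,10,3),T(630,457)),("top",(150,-10,3),T(652,467)),
("side",(150,-10,1.5),G(687,304)),("side",(150,10,1.5),G(721,294)),("side",(-30,0,34),G(568,45)),("side",(30,0,34),G(609,108))]
def fit(D,x0):
    def r(p):
        c,s=np.cos(p[2]),np.sin(p[2]); M=np.array([[c,-s,0],[s,c,0],[0,0,1]])
        return np.concatenate([w2px(n,M@np.array(q,float)+[p[0],p[1],0])[0]-u for n,q,u in D])
    f=least_squares(r,x0,loss="soft_l1"); print(f.x.round(4),np.round(f.fun.reshape(-1,2),1).tolist()); return f.x
j=fit(J,[*px2w("top",250,233,40)[:2],0]); h=px2w("top",396.3,275,34);t=px2w("top",*T(641,462),3)
g=fit(Ga,[*h[:2],np.arctan2(*(t-h)[1::-1])]); print(h,t,np.hypot(*(t-h)[:2]))
print("post",px2w("top",*T(124,212),112), "reach j",np.hypot(*j[:2]),np.hypot(*g[:2]))
np.save("est.npy",[j,g])
```

```text
[ 5.783176e+02  1.556931e+02 -7.990000e-02] [[-0.5, 0.3], [0.2, 0.7], [0.2, 0.9], [-1.0, 1.0], [-0.3, 0.5], [-0.1, 0.3], [0.1, 0.8], [-1.7, -2.0], [0.0, -1.3], [-1.1, -2.1], [0.7, -2.1], [-1.1, -2.1]]
[ 462.0287 -252.0596    2.6548] [[0.5, 0.6], [7.4, 4.1], [-6.1, -2.4], [-0.1, -0.2], [-0.0, 0.0], [-1.0, -0.1], [0.1, 0.4]]
[ 463.6454412  -250.86905424   34.        ] [ 331.74298978 -180.18916987    3.        ] 149.64592459243366
post [541.82503823 237.30429593 112.        ] reach j 598.9087149204015 526.312273461531
```

```bash
cat >> h.py <<'E'
J,G=np.load("est.npy")
def jw(x,y,z): # jig -> world
    c,s=np.cos(J[2]),np.sin(J[2]); return np.array([J[0]+c*x-s*y,J[1]+s*x+c*y,z])
def st(msg=""):
    s=bot.read_state(); print(msg,"t%.2f"%s["t"],s["tcp_pos"].round(1),"F",s["contact_force"].round(1),"M",s["moment"].round(2),"w%.1f ff%.1f"%(s["width"],s["finger_force"]),s["joint_pos"].round(2)[[3,5]]); return s
E
python3 - <<'E'
from h import *
d=np.deg2rad
def pose(th,z,flip): return jw(-90*np.cos(d(th-60)),-90*np.sin(d(th-60)),z), down(J[2]+d(98+th)+flip)
for flip in (0,np.pi):
    q=[bot.solve_ik(*pose(th,z,flip)) for th,z in ((0,200),(0,84),(30,84),(60,84),(60,160))]
    print(flip,[None if a is None else np.round(a,2) for a in q])
print(pose(0,84,0)[0],pose(60,84,0)[0])
E
```

```text
0 [array([ 0.75,  0.24, -0.22,  0.  , -1.11, -2.26]), array([ 0.75,  0.35, -0.36,  0.  , -0.86, -2.26]), array([ 0.75,  0.28, -0.46,  0.  , -0.83, -1.74]), array([ 0.7 ,  0.24, -0.52,  0.  , -0.81, -1.17]), array([ 0.7 ,  0.15, -0.43,  0.  , -0.99, -1.17])]
3.141592653589793 [array([ 0.75,  0.24, -0.22,  0.  , -1.11,  0.89]), array([ 0.75,  0.35, -0.36,  0.  , -0.86,  0.89]), array([ 0.75,  0.28, -0.46,  0.  , -0.83,  1.41]), array([ 0.7 ,  0.24, -0.52,  0.  , -0.81,  1.97]), array([ 0.7 ,  0.15, -0.43,  0.  , -0.99,  1.97])]
[539.68175738 236.97821659  84.        ] [488.60473943 162.87600179  84.        ]
```

Run:
```python
from h import *
d=np.deg2rad
def pose(th,z): return jw(-90*np.cos(d(th-60)),-90*np.sin(d(th-60)),z), down(J[2]+d(98+th)+np.pi)
bot.move_ptp(*pose(0,190)); bot.move_gripper(42); st("above")
p=pose(0,84)[0]
for z in (115,100,84):
    p[2]=z; bot.line_to(p,120 if z>110 else 50); s=st(z)
    if np.abs(s["contact_force"]).max()>8: break
else:
    bot.move_gripper(10,20); bot.pause(.2); st("grip")
```

```text
above t4.53 [539.7 237.  190. ] F [ 0.  -0.8  0.5] M [-0.13  0.1   0.03] w41.9 ff0.0 [-0.    0.89]
115 t5.30 [540.1 237.3 115.6] F [-0.2 -0.5 -0.1] M [-0.09  0.15  0.06] w42.0 ff0.0 [0.   0.89]
100 t5.75 [539.6 236.8  99.7] F [ 0.1  0.5 -0.2] M [-0.06  0.13  0.03] w41.8 ff0.0 [0.   0.89]
84 t6.22 [539.5 236.8  83.6] F [-0.4 -0.5 -0.2] M [-0.07  0.05 -0.02] w42.3 ff0.0 [0.   0.89]
grip t7.01 [539.8 237.4  84.2] F [-1.4  3.1  1.3] M [1.09 0.77 0.02] w13.4 ff20.0 [-0.    0.89]
```

Run:
```python
from h import *
d=np.deg2rad
def pose(th,z): return jw(-90*np.cos(d(th-60)),-90*np.sin(d(th-60)),z), down(J[2]+d(98+th)+np.pi)
bot.move_gripper(10,30)
for th in (12,24,36,48,60):
    p,o=pose(th,84); bot.line_to(p,60,o); s=st(th)
    if np.abs(s["contact_force"]).max()>30: print("stop"); break
bot.pause(.3); st()
```

```text
12 t7.69 [524.5 227.2  84.2] F [ 4.6  0.8 -1.8] M [ 0.2  -1.56 -0.06] w13.5 ff30.0 [0.   1.09]
24 t8.16 [511.  213.6  84.1] F [ 7.6 -1.4 -2.7] M [-0.91 -2.38 -0.07] w13.5 ff30.0 [0.  1.3]
36 t8.62 [500.2 196.7  84.1] F [ 9.3 -8.  -1.5] M [-3.14 -3.1  -0.02] w13.1 ff30.0 [0.   1.51]
48 t9.09 [493.8 179.4  84.1] F [ 12.5 -10.5  -3.8] M [-3.79 -4.84 -0.09] w13.3 ff30.0 [0.   1.74]
60 t9.56 [491.1 162.3  84.1] F [ 15.3  -5.4 -10.2] M [-2.02 -5.31 -0.25] w13.1 ff30.0 [0.   1.97]
 t9.86 [491.2 162.6  84.2] F [15.4 -5.4 -8.8] M [-2.05 -5.38 -0.27] w13.4 ff30.0 [0.   1.97]
```

Run:
```python
from h import *
p=np.array([488.6,162.9,84])
for i in range(3):
    s=bot.read_state(); f=s["contact_force"]; p[:2]+=np.clip(0.17*f[:2],-2.5,2.5); bot.line_to(p,20); bot.pause(.2); st(p.round(1))
bot.move_gripper(42); bot.pause(.3); st("open")
p[2]=190; bot.line_to(p,150); st()
# go clear towards the gauge, above it
c,s_=np.cos(G[2]),np.sin(G[2])
for f in (0,np.pi):
    o=down(G[2]+np.pi/2+f); q=bot.solve_ik([G[0],G[1],160],o); print(f,q)
```

```text
[491.1 162.   84. ] t10.34 [491.1 161.7  84.1] F [ 1.6 -3.5  4.5] M [-1.2  -0.48 -0.15] w13.1 ff30.0 [0.   1.98]
[491.4 161.4  84. ] t10.79 [491.1 161.3  84.1] F [ 0.  -2.9  5.7] M [-0.92  0.08 -0.09] w13.2 ff30.0 [-0.    1.98]
[491.4 160.9  84. ] t11.24 [491.1 160.9  84.1] F [-0.4 -2.8  4.7] M [-0.63  0.31 -0.09] w13.1 ff30.0 [-0.    1.98]
open t12.25 [491.4 160.9  84. ] F [-0.4 -0.4 -0.1] M [-0.14  0.11 -0.  ] w42.4 ff0.0 [-0.    1.98]
 t13.11 [490.8 160.6 189.1] F [0.6 0.1 0.2] M [-0.17  0.08 -0.  ] w42.1 ff0.0 [-0.    1.98]
0 [-0.12640757  0.17046816 -0.40843674  0.         -0.99189143  1.21043785]
3.141592653589793 [-0.12640757  0.17046816 -0.40843674  0.         -0.99189143 -1.9311548 ]
```

Run:
```python
from h import *
from scipy.optimize import least_squares
T=lambda u,v:(170+u/3.2,180+v/3.2)
for f in (0,np.pi):
    for y in (-260,-163):
        print(f,y,bot.solve_ik(jw(2.6,y,110),down(J[2]+np.pi+f)))
D=[((115,175,22),T(52,33)),((115,-105,22),T(374,52)),((-115,-105,22),T(355,318)),((-115,175,22),T(29,297)),((18,-80,130),T(327,144)),((-18,-80,130),T(323,190)),((-45,78,112),T(124,212))]
def r(p):
    M=R.from_euler("z",p[2]).as_matrix(); return np.concatenate([w2px("top",M@np.array(q,float)+[p[0],p[1],0])[0]-u for q,u in D])
f=least_squares(r,J); j=f.x; print("top-only",j,f.fun.round(1), "post60", j[0]-90*np.cos(j[2]),j[1]-90*np.sin(j[2]))
bot.move_ptp([455,-248,160],down(2.652+np.pi/2)); st()
crop("top","t2",170,180,420,335,3.2)
im=bot.camera("side")[:,:,::-1]
cv2.imwrite("pics/s2.png",cv2.resize(im[235:365,155:320],None,fx=4,fy=4,interpolation=cv2.INTER_CUBIC))
```

```text
0 -260 [ 0.16036504  0.29069082 -0.37719316  0.         -0.90291236 -0.24025987]
0 -163 [ 0.33216689  0.28810968 -0.38099232  0.         -0.90169432 -0.41206172]
3.141592653589793 -260 [ 0.16036504  0.29069082 -0.37719316  0.         -0.90291236  2.90133278]
3.141592653589793 -163 [ 0.33216689  0.28810968 -0.38099232  0.         -0.90169432  2.72953093]
top-only [ 5.80028626e+02  1.55227143e+02 -8.00873183e-02] [-0.3 -0.4  0.4  0.1  0.4  0.3 -0.9  0.4 -0.1 -0.1  0.1 -0.4  0.3  0.2] post60 490.3171009240741 162.42729881862095
 t14.63 [ 455.4 -247.4  160. ] F [ 0.5  0.6 -0.5] M [-0.02  0.1   0.06] w42.0 ff0.0 [-0.   1.2]
```

View pics/t2.png

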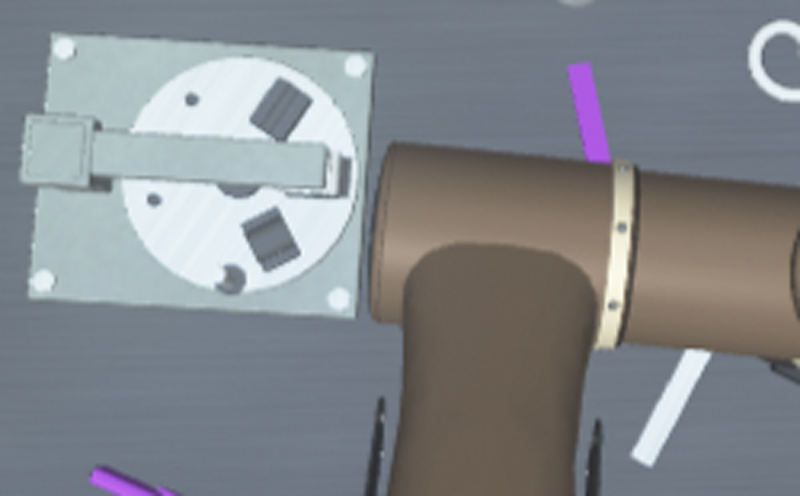

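View pics/s2.png

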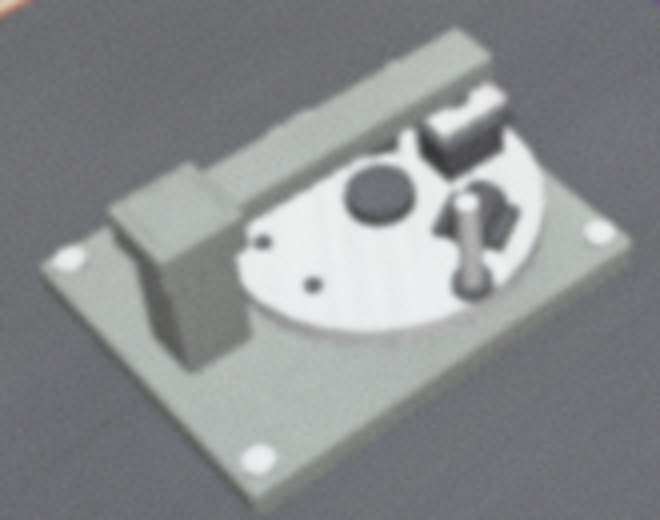

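The turret is at the next station: the two other anvils sit either side of the arm and the flat one is under the foot. The post is at crop (215,277). Now I'll grip the gauge.

```bash
python3 - <<'E'
from h import *
np.save("est.npy",[[580.7,154.8,-.080],[463.2,-251.1,2.652]])
E
python3 - <<'E'
from h import *
o=down(G[2]+np.pi/2)
bot.move_ptp([G[0],G[1],90],o)
for z in (36,4): bot.line_to([G[0],G[1],z],100 if z>30 else 50); s=st(z)
bot.move_gripper(8,15); bot.pause(.2); s=st("light")
p=np.array([G[0],G[1],4.]); 
bot.move_gripper(8,45); bot.pause(.2); s=st("grip")
bot.line_to([G[0],G[1],60],60); st("lift")
bot.line_to([G[0],G[1],150],150); st("lift")
E
```

```text
36 t15.81 [ 463.9 -251.3   36.9] F [ 0.1 -0.6  0.5] M [-0.07  0.14  0.02] w42.4 ff0.0 [0.   1.21]
4 t16.60 [ 463.3 -251.1    4. ] F [-0.   0.1 -0.2] M [-0.11  0.14  0.01] w42.0 ff0.0 [0.   1.21]
light t17.38 [ 463.3 -251.1    4.2] F [-0.   0.8  2.5] M [ 0.34  0.27 -0.01] w13.9 ff15.0 [0.   1.21]
grip t17.80 [ 463.3 -251.1    4.2] F [-0.3  2.6  6. ] M [0.48 0.34 0.06] w14.1 ff45.0 [0.   1.21]
lift t18.88 [ 462.9 -251.    59.6] F [ 0.1  0.5 -2. ] M [-0.06  0.03 -0.03] w13.6 ff44.9 [-0.    1.21]
lift t19.63 [ 462.5 -250.8  149. ] F [ 0.5 -0.9 -2.5] M [-0.07  0.1   0.01] w13.9 ff44.9 [-0.    1.21]
```

Run:
```python
from h import *
o=down(J[2]+np.pi)
bot.move_ptp(jw(0,-275,150),o)
bot.line_to(jw(0,-262,79),120); bot.pause(.3); st()
im=bot.camera("top")[:,:,::-1]; im2=bot.camera("side")[:,:,::-1]
a=cv2.resize(im[200:270,240:320],None,fx=6,fy=6,interpolation=cv2.INTER_CUBIC)
b=cv2.resize(im2[230:300,245:325],None,fx=4,fy=4,interpolation=cv2.INTER_CUBIC)
c=np.zeros((420,800,3),np.uint8); c[:,:480]=a; c[:280,480:]=b; cv2.imwrite("pics/p3.png",c)
P=np.array([jw(0,-112,78),jw(10,-112,78),jw(-10,-112,78),jw(0,-80,130)])
print(((w2px("top",P)-[240,200])*6).round(), ((w2px("side",P)-[245,230])*4+[480,0]).round())
```

```text
t21.96 [ 560.1 -106.4   79.6] F [-0.2 -0.7 -2.5] M [-0.06  0.14  0.05] w13.5 ff44.9 [ 0.   -0.24]
[[274. 210.]
 [276. 187.]
 [273. 233.]
 [190. 190.]] [[637.  91.]
 [627.  83.]
 [647.  99.]
 [593.  52.]]
```

View pics/p3.png

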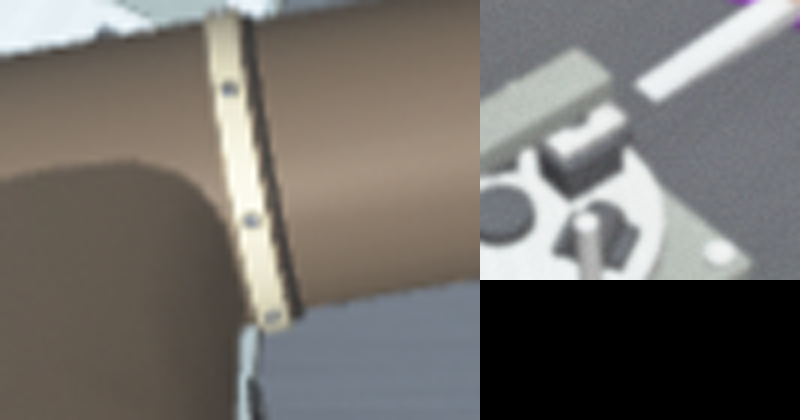

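The side crop shows the tip at about (646,93), straight out in front of the foot and in line with the arm. It's about 4 mm shorter than assumed, so it was gripped slightly back, which is harmless. I'll go in above the anvil, then lower until it touches.

```bash
cat >> h.py <<'E'
def force(n=6,dt=.04):
    a=[]
    for _ in range(n): bot.pause(dt); s=bot.read_state(); a.append(np.r_[s["contact_force"],s["tcp_pos"]])
    a=np.mean(a,0); c,s=np.cos(J[2]),np.sin(J[2]); f=a[:3]; d=a[3:]-[J[0],J[1],0]
    return np.array([c*f[0]+s*f[1],-s*f[0]+c*f[1],f[2]]), np.array([c*d[0]+s*d[1],-s*d[0]+c*d[1],d[2]])
E
python3 - <<'E'
from h import *
bot.line_to(jw(0,-250,76.5),60); f0,p=force(); print("free",f0.round(2),p.round(1))
for y in (-240,-230,-218):
    bot.line_to(jw(0,y,76.5),60); f,p=force(4); print(y,(f-f0).round(2),p.round(1))
    if np.linalg.norm(f-f0)>6: break
else:
    for z in np.arange(76,70,-.5):
        bot.line_to(jw(0,-218,z),20); f,p=force(4); print("z",z,(f-f0).round(2),p.round(1))
        if f[2]-f0[2]>2.5: break
st()
E
```

```text
free [ 0.47 -0.09 -2.4 ] [  -0.  -249.9   76.5]
-240 [-0.69 -0.42 -0.11] [  -0.  -239.9   76.5]
-230 [-0.54  0.19 -0.24] [  -0.  -229.9   76.5]
-218 [-0.58 -0.08  0.02] [  -0.  -217.9   76.5]
z 76.0 [-0.66  0.59  0.27] [  -0.  -218.1   76. ]
z 75.5 [-0.68 -0.15  0.12] [  -0.  -218.    75.5]
z 75.0 [-0.46  0.33  0.36] [   0. -218.   75.]
z 74.5 [-0.23  0.17  0.31] [  -0.  -218.    74.5]
z 74.0 [-0.15 -0.12  0.83] [ 1.00e-01 -2.18e+02  7.41e+01]
z 73.5 [-0.3  -0.9   3.23] [ 2.00e-01 -2.18e+02  7.37e+01]
 t26.65 [563.4 -62.5  73.7] F [ 0.2 -0.4  1.2] M [-0.21  0.11  0.1 ] w13.5 ff44.9 [ 0.   -0.31]
```

```bash
cat > push.py <<'E'
from h import *
import sys
y,yend,step,stop=map(float,sys.argv[1:5]); f0=np.array([.47,-.09,-2.4])
while y<yend-1e-6:
    y+=step; bot.line_to(jw(0,y,73.6),25); f,p=force(3); print("%.1f"%y,(f-f0).round(1),p.round(1))
    if -(f-f0)[1]>stop: break
st()
E
python3 push.py -218 -186 8 4; python3 push.py -186 -140 3 3.2
```

```text
-210.0 [-0.3  1.8  3.8] [ 2.000e-01 -2.095e+02  7.360e+01]
-202.0 [-0.1 -0.3  4.5] [ 1.000e-01 -2.018e+02  7.360e+01]
-194.0 [-0.7 -0.3  5.4] [ 1.000e-01 -1.937e+02  7.360e+01]
-186.0 [-0.7 -0.7  5.2] [ 1.000e-01 -1.857e+02  7.360e+01]
 t29.02 [566.  -30.3  73.6] F [-0.1 -0.1  2.7] M [0.23 0.16 0.05] w13.8 ff44.9 [-0.   -0.37]
-183.0 [-0.3 -2.5  5.9] [   0.  -182.9   73.6]
-180.0 [-1.  -3.4  6.8] [   0.  -180.    73.6]
 t29.80 [566.3 -24.6  73.6] F [-0.9 -4.   4.2] M [-0.53  0.14  0.02] w14.1 ff44.9 [-0.   -0.38]
```

```bash
python3 push.py -180 -170 2 6.5
```

```text
-178.0 [-1.2 -3.9  7.2] [   0.  -178.1   73.6]
-176.0 [-0.6 -3.8  7.8] [   0.  -176.    73.6]
-174.0 [-0.4 -3.6  7.6] [   0.  -174.    73.7]
-172.0 [-0.5 -4.   7.6] [   0.  -172.1   73.7]
-170.0 [-0.5 -3.8  7.9] [   0.  -170.1   73.7]
 t31.68 [567.1 -14.7  73.7] F [ 0.  -3.4  5.1] M [-0.83  0.26  0.01] w13.4 ff44.9 [ 0.  -0.4]
```

```bash
sed -i 's/73\.6/Z/; s/sys.argv\[1:5\])/sys.argv[1:5]); Z=float(sys.argv[5])/' push.py; python3 push.py -170 -169 1 6.5 74.1;  python3 push.py -169 -159 2 5.5 74.1
python3 - <<'E'
from h import *
im2=bot.camera("side")[:,:,::-1]
cv2.imwrite("pics/s4.png",cv2.resize(im2[225:305,245:345],None,fx=7,fy=7,interpolation=cv2.INTER_CUBIC))
E
```

```text
-169.0 [-0.8 -2.1  5. ] [-1.000e-01 -1.689e+02  7.390e+01]
 t32.05 [567.1 -13.5  73.9] F [-0.2 -2.7  2.6] M [-0.53  0.15 -0.01] w13.9 ff44.9 [-0.  -0.4]
-167.0 [-0.4 -1.4  3.9] [-1.000e-01 -1.668e+02  7.400e+01]
-165.0 [-1.3 -1.   3. ] [-1.000e-01 -1.648e+02  7.400e+01]
-163.0 [-1.  -0.4  3.7] [  -0.  -162.8   74. ]
-161.0 [-1.2 -0.1  2.9] [  -0.  -160.9   74.1]
-159.0 [-1.  -0.5  2.9] [   0.  -158.9   74.1]
 t33.92 [568.   -3.6  74.1] F [-0.9 -1.1  1. ] M [0.02 0.17 0.06] w13.9 ff44.9 [-0.   -0.42]
```

View pics/s4.png

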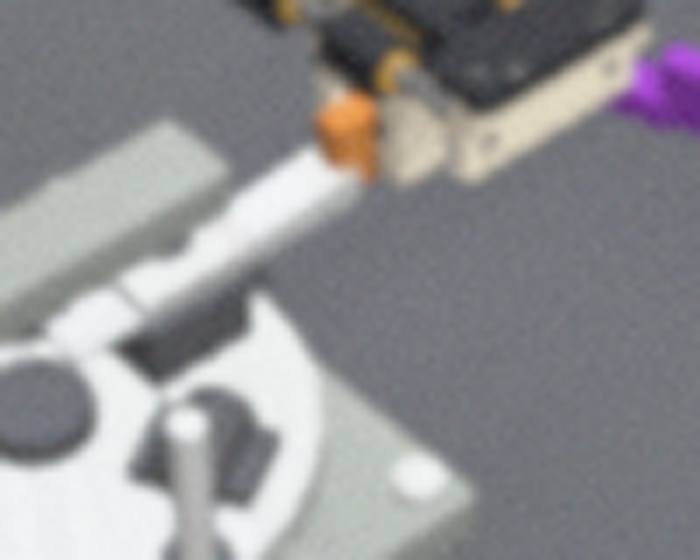

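The blade is through under the foot, with its tip showing beyond the foot's rear at (60,330). Forces are near zero, so it isn't wedged yet. I'll keep going in small steps.

```bash
python3 push.py -159 -138 1.5 3 74
```

```text
-157.5 [-0.6 -1.5  3.9] [   0.  -157.5   74.1]
-156.0 [-0.9 -2.1  4.1] [   0. -156.   74.]
-154.5 [-0.6 -5.6  5.4] [  -0.  -154.7   74. ]
 t35.10 [5.683e+02 5.000e-01 7.400e+01] F [-1.1 -5.4  3.2] M [-1.68  0.23  0.  ] w13.7 ff44.9 [ 0.   -0.43]
```

```bash
python3 push.py -154.5 -147 1.5 9.5 74
```

```text
-153.0 [-0.2 -6.6  5. ] [-1.000e-01 -1.536e+02  7.410e+01]
-151.5 [-0.6 -7.7  6. ] [  -0.2 -152.3   74.1]
-150.0 [-0.2 -8.2  6.1] [  -0.3 -151.    74.1]
-148.5 [  0.1 -10.1   6. ] [  -0.4 -149.7   74.1]
 t36.60 [568.3   5.6  74.1] F [ -0.6 -10.3   4. ] M [-3.27  0.29 -0.03] w13.6 ff44.9 [ 0.   -0.44]
```

```bash
python3 push.py -148.5 -145.5 1.5 11.5 74.3
python3 - <<'E'
from h import *
im2=bot.camera("side")[:,:,::-1]
cv2.imwrite("pics/s5.png",cv2.resize(im2[225:305,245:345],None,fx=7,fy=7,interpolation=cv2.INTER_CUBIC))
E
```

```text
-147.0 [-0.2 -8.8  5. ] [  -0.6 -148.1   74.1]
-145.5 [-0.4 -9.9  4.8] [  -0.6 -146.8   74.1]
 t37.35 [568.3   8.5  74.1] F [-0.8 -9.9  2.1] M [-3.41  0.27  0.01] w13.9 ff44.9 [ 0.   -0.44]
```

View pics/s5.png

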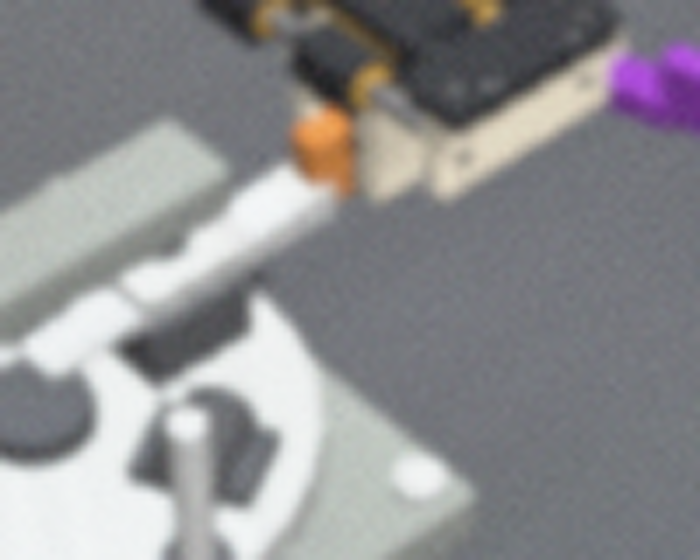

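The blade lies flat under the foot. From first contact it has gone in about 9 mm, which lifts the foot by about 0.8 mm, with a push of about 10 N and a firm grip on the handle. Handing in.

Run:
```python
from h import *
bot.pause(.3); st(); print(bot.close_job())
```

```text
t37.70 [568.3   8.5  74.1] F [ -0.6 -10.    2. ] M [-3.35  0.26 -0.01] w14.3 ff44.9 [ 0.   -0.44]
the job is handed in; nothing more can be done
None
```

I turned the turret one station so the flat anvil is under the foot and let it go, then slid the wooden-handled gauge in flat and am holding it there by the handle at about 10 N, lifting the foot an estimated 0.8 mm; the job was handed in at 37.7 s.

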